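# Sort kiln props into their rows

### The job

Sort the three stray kiln props by length: stand each one upright and square in the row tray whose first prop has the same length, in front of that first prop. The tall one has fallen over: first stand it on the kiln-shelf slab and let go of it, to see that it stands true by itself, then take it again and put it in its row. Set the props down gently without dropping or toppling any, leave the first props standing in their rows, and leave the vase, glaze jar and brush where they are.

Things in the scene. Friction and masses are not known exactly. Their poses are not given: they have to be found in the camera images.
- row_short: Fixed dark-wood row tray for short props, side by side with the other two (pitch 63 mm, order varies). 170 mm along x (the row; +x end closed by a 6 mm end wall, -x end open), 60 wide along y. Origin: centre of underside, 10 mm above the bench (it is on a board). Floor 6 mm thick; side walls 7 mm thick, tops 30 mm above the origin; lane between them 46 mm wide.
- first_short: Loose short kiln prop (65 mm tall) already standing in the short row near its far end (about x = +50 mm of the row), showing what belongs there. Cream fired clay, square section 30 x 30 mm, a dark spot on each end. Origin at its middle, z along its length.
- prop_short: Loose short kiln prop to be sorted, 65 mm long, about 0.1 kg, standing upright on the bench. Cream fired clay, square section 30 x 30 mm, a dark spot on each end. Origin at its middle, z along its length, x and y square to its side faces.
- row_medium: Fixed dark-wood row tray for medium props, side by side with the other two (pitch 63 mm, order varies). 170 mm along x (the row; +x end closed by a 6 mm end wall, -x end open), 60 wide along y. Origin: centre of underside, 10 mm above the bench (it is on a board). Floor 6 mm thick; side walls 7 mm thick, tops 30 mm above the origin; lane between them 46 mm wide.
- first_medium: Loose medium kiln prop (80 mm tall) already standing in the medium row near its far end (about x = +50 mm of the row), showing what belongs there. Cream fired clay, square section 30 x 30 mm, a dark spot on each end. Origin at its middle, z along its length.
- prop_medium: Loose medium kiln prop to be sorted, 80 mm long, about 0.1 kg, standing upright on the bench. Cream fired clay, square section 30 x 30 mm, a dark spot on each end. Origin at its middle, z along its length, x and y square to its side faces.
- row_tall: Fixed dark-wood row tray for tall props, side by side with the other two (pitch 63 mm, order varies). 170 mm along x (the row; +x end closed by a 6 mm end wall, -x end open), 60 wide along y. Origin: centre of underside, 10 mm above the bench (it is on a board). Floor 6 mm thick; side walls 7 mm thick, tops 30 mm above the origin; lane between them 46 mm wide.
- first_tall: Loose tall kiln prop (95 mm tall) already standing in the tall row near its far end (about x = +50 mm of the row), showing what belongs there. Cream fired clay, square section 30 x 30 mm, a dark spot on each end. Origin at its middle, z along its length.
- prop_tall: Loose tall kiln prop to be sorted, 95 mm long, about 0.14 kg, fallen over: lying on a side face on the bench. Cream fired clay, square section 30 x 30 mm, a dark spot on each end. Origin at its middle, x along its length, y and z square to its side faces; either end may go up.
- slab: Flat buff kiln-shelf slab fixed on the bench, 110 x 110 x 15 mm. Origin: centre of its underside, z up; its top is 15 mm above the origin.
- vase: Loose cream unglazed vase, a bystander, 80 mm across at its widest, 132 mm tall. Origin: centre of its underside.
- glaze_jar: Loose blue glaze jar with black cap, a bystander, 54 mm across, 68 mm tall. Origin: centre of its underside.
- brush: Loose green-handled brush lying flat, a bystander, 150 mm long along its x axis, under 25 mm high. Origin: about its middle, underside.
There are look-alikes about, which are no part of the job. What is shaped like the prop_tall but yellow is not meant. What is shaped like the first_tall but yellow is not meant.

How it is judged:
By the outcome, as a careful person would: the job done as asked, in the order asked, and still so for the second after the job is handed in, with the robot touching nothing.
It also fails if it takes over 72 s, if anything falls off the work surface, if the arm or the gripper's body presses on something with over 40 N, if the wrist force passes 120 N, or if a joint passes its speed limit or range.

### The arm

A 7-joint arm with a two-finger parallel gripper is mounted at the origin on the work surface. World frame = base frame: x ahead of the robot, y to its left, z up, the work surface at z = 0. Lengths are in m, angles in degrees, forces in N, time in s.
With the tool pointing down it reaches from about 0.425 to 0.875 m from the base axis. Payload 9.9 kg.
Tool frame: the origin (TCP) lies on the centre line of the jaws, within the pads' length; the fingertips stand 17 mm ahead of it and the grasp point (between the pads) lies 2 mm behind it (bot.tip_extent is the distance from the TCP to the fingertips, in m); x points along the fingers, z is the direction in which the jaws open and shut, and the axes are right-handed (so a half turn about x gives the same grasp; the last joint's range is limited). The gripper opens to 85 mm and grips with 20 to 120 N. Pads are 22 mm wide; open, the fingers measure 114 mm over their backs; the gripper's body (76 mm by 85 mm) begins 54 mm behind the grasp point. The pads swing forward as they close: fully open they stand 13 mm farther back than shut.
Start: joints at [-69.889, 32.985, 1.427, 82.34, -0.859, 64.687, -3.237], TCP at [0.284, 0.612, 0.248] pointing down, gripper open.
Joint ranges: [-157.87, 157.87], [-19.46, 123.44], [-87.15, 90], [11.01, 140.99], [-62.26, 242.26], [9.8, 113.94], [-161.44, 161.44]. Speed limits (degrees/s): [127.2, 127.2, 172.46, 172.46, 180, 180, 180].

### API

Orientations are given as [roll, pitch, yaw] about the fixed x, y, z axes, in that order (R = Rz(yaw) Ry(pitch) Rx(roll)).
In Python, from rig import bot gives the robot as it stands. The module is installed in compiled form; this text tells all that it offers.
- The arm moves only by the tool jog_arm, never from a script. Its argument "increments" is one flat list of numbers, 6 for each row, row after row: the shift along the tool's x, y, z scaled (see below), then the turn, a rotation vector about the tool's x, y, z scaled (see below). A call has 1 to 10 rows; each row shifts and turns the commanded pose from where the row before left it, along the tool's axes as they then stand; what a row does not reach is not made up. The controller multiplies each number of a shift by 25 mm and each number of a turn by 2 rad. A row lasts 1/10 s, in which the tool goes at most 50 mm and 8.59 degrees, less where a joint would pass 70% of its speed; a pose out of reach is approached as far as the arm can. A call with a number of a shift or a turn outside -1 to 1 is refused whole. A call with a gripper value outside its range is refused whole. "jaw" is the closure, from -1 (fully open) to 1 (shut), so that 0 is half open, set as the call begins (left out, the last holds). The fingers move at their own pace and stop on an object; the grip force is fixed at half the most. Time passes only in rows, so rows that do not move let the fingers close. It gives the time, the measured TCP pose, the force and the opening at its end, in the units of the state.
- bot.get_state(): the state, without advancing time (a new reading comes with each control period).
- bot.snapshot(name): name is "side" or "top"; returns a dict with "image" (480x640x3 uint8, red, green, blue), "intrinsics" (3x3 intrinsics, pixels), "cam_to_world" (4x4, takes a point from camera to world coordinates). Camera axes: x right, y up, looking along -z (the intrinsics and any distortion apply to the point x, -y, -z); pixel columns grow to the right and rows downward; lengths in m; the calibration is good to about 2 mm. A picture is of the moment at which its call begins. There is no depth.
- bot.job_done(): hands the job in, once; it reports no verdict.
Trained networks look in a picture, given as the dict that the camera call returned (one of the last four; its "shot" number tells which), for a name from the list of things; names that differ only in an ending like _2 or _b are one class to them, and where a whole thing is asked for, a point or a joint stands for the part that bears it (a point fixed in the world has none). Each returns a list of dicts, best first, with "score" (0 to 1); they miss things now and then, are a little off and sometimes report something else, mostly with a low value. They report only what shows in the picture. A call takes as long as a camera call. They do not tell look-alikes from the thing itself.
- bot.regions_of(query, picture): "pixels" (480x640 bool, what is visible of it).
- bot.pinpoint(query, picture): "xyz" ([x, y, z] in m, in the coordinates of the camera as it stood for that picture, good to about 4 mm: a listed point, or the origin of a listed thing).
The state is a dict: "t": time; "qpos": joint angles; "qvel": joint speeds; "joint_efforts": joint torques, N m; "tcp_pos": TCP position; "eef_rot": TCP orientation; "wrist_force": force on the tool from outside, world axes, zero at the start; "torque": the same for the moment, N m; "opening": finger opening in m.
Only numpy, scipy, OpenCV 4.12 (cv2) and the standard library are available. Lean on these libraries where they do the work, as an engineer would, in place of code of your own. Each camera call takes 0.05 s, during which the arm holds its last target. There are 200 camera calls.

## Working session

There is one attempt and no reset: what is moved stays moved. The work goes in short steps, Python scripts to look and compute and a tool call to move; the robot and the scene stay as the last step left them, time stands still between calls to the robot, and variables do not carry over. Pictures are saved under pics/ and viewed, about 8 in all and at most 12, crops included, and the job is handed in when it is done.

Besides the shell and the picture viewer there is one more tool, called after ">>>" as name(argument=value, ...), one argument or row to a line, values as JSON. jog_arm: Moves the arm, as the interface text tells. Shifts and turns lie within -1 to 1; 1 stands for 25 mm of shift or 2 rad of turn. Its arguments: {"type":"object","properties":{"increments":{"type":"array","items":{"type":"number","minimum":-1,"maximum":1}},"jaw":{"type":"number"}},"required":["increments"]}

```bash
mkdir -p pics; cat > h.py <<'E'
import numpy as np, cv2
from rig import bot
def w(p,xyz): return (np.array(p["cam_to_world"])@np.r_[xyz,1])[:3]
def save(p,n): cv2.imwrite(f"pics/{n}.png",p["image"][:,:,::-1])
def ray(p,u,v,z):
    K=np.array(p["intrinsics"]);T=np.array(p["cam_to_world"])
    d=np.linalg.inv(K)@[u,v,1]; d=T[:3,:3]@(d*[1,-1,-1]); o=T[:3,3]
    return o+d*(z-o[2])/d[2]
def proj(p,X):
    K=np.array(p["intrinsics"]);T=np.array(p["cam_to_world"])
    c=T[:3,:3].T@(np.array(X)-T[:3,3]); q=K@(c*[1,-1,-1]); return q[:2]/q[2]
E
cat > a.py <<'E'
from h import *
np.set_printoptions(precision=4,suppress=True)
for n in ("top","side"):
    p=bot.snapshot(n); save(p,n+"0"); print(n,p["cam_to_world"],p["intrinsics"])
    for q in "row_short row_medium row_tall first_short first_medium first_tall prop_short prop_medium prop_tall slab vase glaze_jar brush".split():
        for r in bot.pinpoint(q,p)[:3]:
            x=w(p,r["xyz"]); print(q,round(r["score"],2),x,proj(p,x).round())
print(bot.get_state())
E
python3 a.py
```

```text
top [[-0.0003  0.9942 -0.1075  0.4512]
 [-1.     -0.0012 -0.0088  0.0287]
 [-0.0089  0.1075  0.9942  1.1378]
 [ 0.      0.      0.      1.    ]] [[565.4962   0.     309.026 ]
 [  0.     565.4962 242.2243]
 [  0.       0.       1.    ]]
row_short 0.62 [ 0.5621 -0.2986  0.0101] [478. 248.]
row_short 0.31 [0.6689 0.0962 0.0365] [280. 193.]
row_tall 0.64 [ 0.56   -0.3567  0.0074] [507. 249.]
row_tall 0.5 [ 0.6153 -0.2366  0.0604] [452. 217.]
first_short 0.57 [ 0.6137 -0.3021  0.0447] [484. 219.]
first_short 0.28 [0.6696 0.0931 0.037 ] [281. 192.]
first_medium 0.93 [ 0.6163 -0.2345  0.0556] [450. 217.]
first_tall 0.82 [ 0.7303 -0.3118  0.0415] [486. 161.]
first_tall 0.7 [ 0.6029 -0.3646  0.068 ] [521. 223.]
prop_short 0.68 [0.4681 0.3525 0.0296] [149. 295.]
prop_medium 0.78 [0.6713 0.0946 0.0356] [281. 192.]
prop_tall 0.8 [0.5431 0.1801 0.0107] [238. 257.]
prop_tall 0.65 [0.6978 0.2147 0.0155] [222. 181.]
slab 0.97 [ 0.5042  0.008  -0.0002] [324. 277.]
vase 0.87 [0.6506 0.4032 0.0018] [130. 205.]
glaze_jar 0.97 [ 0.6742 -0.026  -0.0033] [341. 194.]
brush 0.77 [ 0.3725  0.2399 -0.0025] [20
[... 1024 characters left out ...]
0.98 [ 0.6464  0.4042 -0.0046] [312. 144.]
vase 0.16 [0.4642 0.3483 0.0339] [249. 161.]
glaze_jar 0.64 [ 0.6754 -0.0263 -0.0052] [381. 267.]
brush 0.61 [0.372  0.2384 0.0013] [222. 208.]
{'t': 1.4, 'qpos': array([-69.8908,  32.9856,   1.4278,  82.3423,  -0.859 ,  64.6889,
        -3.238 ]), 'qvel': array([-0.1174,  0.087 , -0.0456,  0.0299, -0.0818, -0.0382,  0.1155]), 'joint_efforts': array([  0.    , -76.5485,   2.2484, -28.6284,   0.0153,   0.003 ,
        -0.    ]), 'tcp_pos': array([0.2843, 0.6122, 0.2483]), 'eef_rot': array([-169.3583,   89.9938, -104.2707]), 'wrist_force': array([-0.8971,  0.0801,  0.7824]), 'torque': array([ 0.0681, -0.0052, -0.0166]), 'opening': 0.08548884846528997}
```

View pics/top0.png

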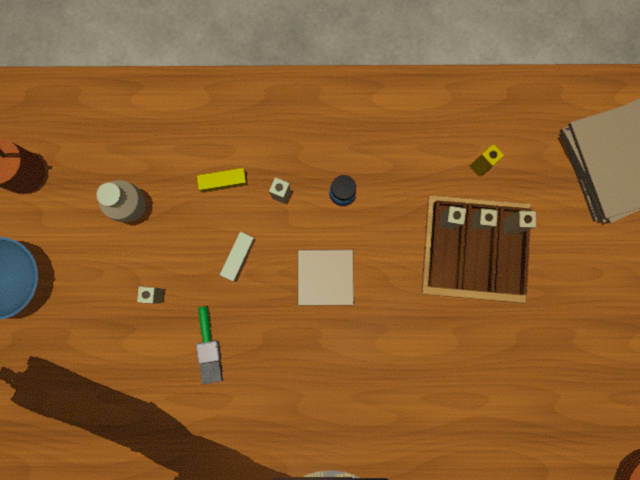

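View pics/side0.png

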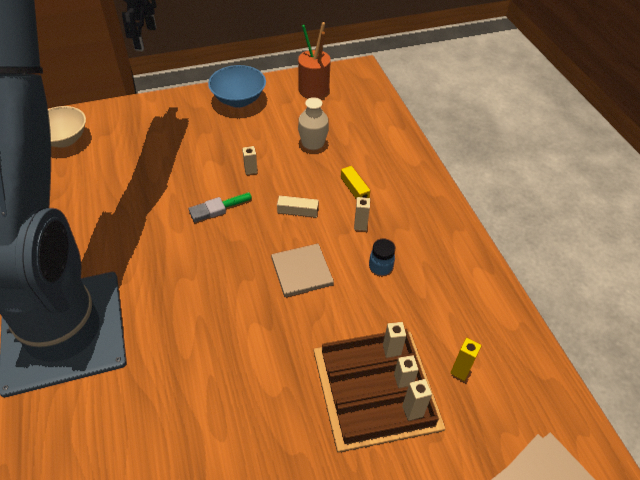

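The top view shows the short stray at (148,295), the medium at (280,188), and the fallen tall one lying from (227,277) to (247,237). The slab is at (326,277). The tray rows, left to right, look like medium (456,215), short (488,217) and tall (527,219). The yellow look-alikes are at (222,180) and (487,160). Next I fit box models to the masks in both views.

```bash
cat > fit.py <<'E'
from h import *
from scipy.optimize import minimize
def box(x,y,z,yaw,d):
    c,s=np.cos(yaw),np.sin(yaw); P=np.array([[a,b,e] for a in(-.5,.5) for b in(-.5,.5) for e in(-.5,.5)])*d
    return P@np.array([[c,s,0],[-s,c,0],[0,0,1]])+[x,y,z]
def hull(p,P):
    h=cv2.convexHull(np.array([proj(p,q) for q in P],np.float32)*64)
    m=np.zeros((480*2,640*2),np.uint8)
    # supersample x2
    q=((h/64+.5)*2-.5)*256
    cv2.fillConvexPoly(m,q.astype(np.int32),1,shift=8)
    return m
def pick(q,p,xyz):
    u=proj(p,xyz).round().astype(int); best=None
    for r in bot.regions_of(q,p):
        ys,xs=np.nonzero(r["pixels"])
        if len(xs) and np.hypot(xs.mean()-u[0],ys.mean()-u[1])<15: return r["pixels"],r["score"]
    return None,0
def fit(ms,f,x0,step):
    def cost(v):
        return sum(1-(lambda a,b:(a&b).sum()/max((a|b).sum(),1))(hull(p,f(v))>0,M) for p,M in ms)/len(ms)
    b=None
    for s in (0,.35,.7,-.35,-.7):
        v0=np.array(x0,float); v0[2]+=s
        S=np.vstack([v0]+[v0+np.eye(len(v0))[i]*step[i] for i in range(len(v0))])
        r=minimize(cost,v0,method="Nelder-Mead",options=dict(initial_simplex=S,maxfev=150))
        if b is None or r.fun<b.fun:b=r
    return b
E
cat > b.py <<'E'
from fit import *
np.set_printoptions(precision=4,suppress=True)
ps=[bot.snapshot("top"),bot.snapshot("side")]
def masks(q,X):
    o=[]
    for p in ps:
        m,s=pick(q,p,X)
        if m is not None:o.append((p,cv2.resize(m.astype(np.uint8),None,fx=2,fy=2,interpolation=cv2.INTER_NEAREST)>0))
    return o
L=dict(short=.065,medium=.08,tall=.095)
for q,X in dict(prop_short=(.465,.351,.0325),prop_medium=(.672,.097,.04),first_short=(.613,-.299,.048),first_medium=(.614,-.234,.056),first_tall=(.604,-.362,.063)).items():
    ms=masks(q,X)
    if not ms: print(q,"none");continue
    zb=.016 if q[0]=="f" else 0
    for k,l in L.items():
        r=fit(ms,lambda v:box(v[0],v[1],zb+l/2,v[2],[.03,.03,l]),[X[0],X[1],0],[.005,.005,.2])
        print(q,k,len(ms),r.x[:2],np.degrees(r.x[2]).round(1),round(1-r.fun,3))
ms=masks("prop_tall",(.545,.183,.015))
r=fit(ms,lambda v:box(v[0],v[1],.015,v[2],[.095,.03,.03]),[.545,.183,-.55],[.005,.005,.2]); print("tall",len(ms),r.x[:2],np.degrees(r.x[2]),1-r.fun)
ms=masks("slab",(.505,.009,.007))
r=fit(ms,lambda v:box(v[0],v[1],.0075,v[2],[.11,.11,.015]),[.505,.009,0],[.005,.005,.2]); print("slab",len(ms),r.x[:2],np.degrees(r.x[2]),1-r.fun)
a=cv2.resize(ps[0]["image"][190:310,415:545],None,fx=4,fy=4,interpolation=cv2.INTER_CUBIC)
cv2.imwrite("pics/tray.png",a[:,:,::-1])
E
python3 b.py
```

```text
prop_short short 2 [0.4664 0.3474] -6.9 0.906
prop_short medium 2 [0.466  0.3432] -6.7 0.82
prop_short tall 2 [0.4657 0.3395] 79.9 0.73
prop_medium short 2 [0.6719 0.096 ] -20.6 0.841
prop_medium medium 2 [0.6707 0.0954] 65.1 0.89
prop_medium tall 2 [0.6692 0.0943] -25.8 0.816
first_short short 2 [ 0.6122 -0.2997] -4.5 0.858
first_short medium 2 [ 0.6111 -0.2976] -16.7 0.795
first_short tall 2 [ 0.6105 -0.2982] -21.0 0.705
first_medium short 2 [ 0.6154 -0.2365] 78.9 0.816
first_medium medium 2 [ 0.6145 -0.2357] 75.5 0.878
first_medium tall 2 [ 0.6136 -0.2343] -23.0 0.813
first_tall short 2 [ 0.6054 -0.3607] -2.6 0.708
first_tall medium 2 [ 0.6052 -0.3616] -2.0 0.807
first_tall tall 2 [ 0.6041 -0.3603] 5.1 0.859
tall 2 [0.5438 0.1816] -23.084618043190837 0.9143574756133561
slab 2 [0.5025 0.0072] 0.4530825286825075 0.9577634822198664
```

View pics/tray.png

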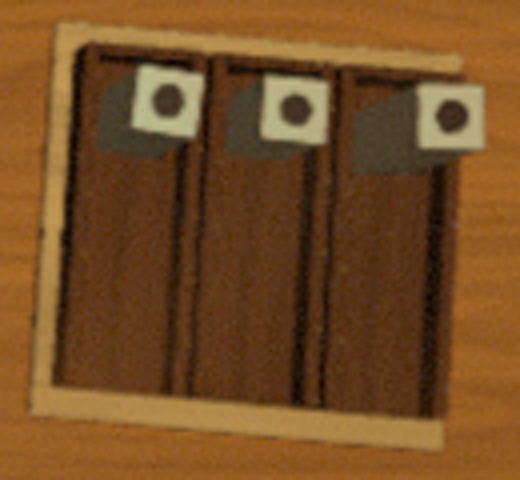

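The crop confirms the row order medium, short, tall (from +y to −y), with the open end at the bottom and the tray turned about −4.5°. Next is a tray check and a planning helper.

```bash
cat > plan.py <<'E'
# usage: plan.py n x y z jaw_azimuth tilt [n x y z az tilt ...]  ('=' keeps the value); prints increments rows
from h import *
import sys
from scipy.spatial.transform import Rotation as Ro, Slerp
def RT(az,t):
    a=np.radians(az); z=[np.cos(a),np.sin(a),0]; y=[-np.sin(a),np.cos(a),0]
    return Ro.from_matrix(np.c_[[0,0,-1],y,z])*Ro.from_rotvec([0,0,np.radians(t)])
def plan(legs):
    s=bot.get_state(); p=np.array(s["tcp_pos"]); R=Ro.from_euler("xyz",s["eef_rot"],degrees=True)
    m=R.as_matrix(); az=np.degrees(np.arctan2(m[1,2],m[0,2]))
    print("t",round(s["t"],2),"p",p.round(4),"x",m[:,0].round(3),"az",az.round(1),"open",round(s["opening"],4),"F",np.round(s["wrist_force"],1),"q",np.round(s["qpos"]))
    for l in legs:
        n=int(l[0]); tgt=np.array([p[i] if l[i+1]=="=" else float(l[i+1]) for i in range(3)])
        Rt=R if l[4]=="=" else RT(float(l[4]),float(l[5]))
        sl=Slerp([0,1],Ro.concatenate([R,Rt])); out=[]; q=p; Q=R
        for k in range(1,n+1):
            w=p+(tgt-p)*k/n; W=sl(k/n)
            a=np.round(Q.inv().apply(w-q)/.025,2); b=np.round((Q.inv()*W).as_rotvec()/2,3)
            q=q+Q.apply(a*.025); Q=Q*Ro.from_rotvec(b*2); out+=[f"{v:g}" for v in np.r_[a,b]+0.]
            if k%10==0 or k==n: print("["+",".join(out)+"]"); out=[]
        p,R=q,Q
if __name__=="__main__":
    A=sys.argv[1:]; plan([A[i:i+6] for i in range(0,len(A),6)])
E
python3 - <<'E'
from h import *
p=bot.snapshot("top")
c=np.array([[57,25],[30,412],[440,447],[462,60]])/4+[415,190]
W=np.array([ray(p,u,v,.01) for u,v in c]); print(W.round(4),W.mean(0).round(4))
s=bot.snapshot("side")
for q in ("top","side"):
  P=p if q=="top" else s
  for r in bot.regions_of("prop_tall",P)[:2]:
    ys,xs=np.nonzero(r["pixels"]); 
    G=np.array([ray(P,u,v,.03 if q=="top" else .02)[:2] for u,v in zip(xs,ys)],np.float32)*1000
    print(q,cv2.minAreaRect(G),r["score"])
E
python3 plan.py 14 .4665 .3485 .15 -7 0
```

```text
[[ 0.6663 -0.2041  0.01  ]
 [ 0.4716 -0.1863  0.01  ]
 [ 0.4543 -0.3882  0.01  ]
 [ 0.648  -0.4072  0.01  ]] [ 0.56   -0.2964  0.01  ]
top ((696.0210571289062, 212.42987060546875), (36.296390533447266, 96.76325225830078), 9.128033638000488) 0.78
top ((543.0158081054688, 179.56161499023438), (34.00812911987305, 93.07719421386719), 64.75354766845703) 0.69
side ((541.456787109375, 180.1971435546875), (57.72334289550781, 99.07738494873047), 65.20368194580078) 0.92
side ((695.4251708984375, 216.352294921875), (46.83939743041992, 112.57018280029297), 9.255049705505371) 0.77
t 2.4 p [0.2843 0.6122 0.2483] x [-0. -0. -1.] az 65.1 open 0.0855 F [0.3 0.2 0.6] q [-70.  33.   1.  82.  -1.  65.  -3.]
[0.28,-0.79,-0.46,0.045,0,0,0.28,-0.83,-0.4,0.045,0,0,0.28,-0.86,-0.31,0.045,0,0,0.28,-0.88,-0.24,0.045,0,0,0.28,-0.9,-0.15,0.045,0,0,0.29,-0.92,-0.08,0.045,0,0,0.28,-0.91,0.01,0.045,0,0,0.28,-0.91,0.09,0.045,0,0,0.28,-0.9,0.17,0.044,0,0,0.28,-0.88,0.25,0.045,0,0]
[0.28,-0.86,0.33,0.045,0,0,0.28,-0.82,0.4,0.045,0,0,0.28,-0.78,0.48,0.045,0,0,0.28,-0.74,0.55,0.045,0,0]
```

>>> jog_arm(
  increments=[0.28,-0.79,-0.46,0.045,0,0,0.28,-0.83,-0.4,0.045,0,0,0.28,-0.86,-0.31,0.045,0,0,0.28,-0.88,-0.24,0.045,0,0,0.28,-0.9,-0.15,0.045,0,0,0.29,-0.92,-0.08,0.045,0,0,0.28,-0.91,0.01,0.045,0,0,0.28,-0.91,0.09,0.045,0,0,0.28,-0.9,0.17,0.044,0,0,0.28,-0.88,0.25,0.045,0,0],
  jaw=-1,
)

```text
t: 3.4
tcp_pos: [0.4148, 0.4233, 0.178]
eef_rot: [45.0, 90.0, 58.5]
wrist_force: [0.1, 0.0, -0.6]
opening: 0.0854
```

>>> jog_arm(
  increments=[0.28,-0.86,0.33,0.045,0,0,0.28,-0.82,0.4,0.045,0,0,0.28,-0.78,0.48,0.045,0,0,0.28,-0.74,0.55,0.045,0,0,0,0,0,0,0,0,0,0,0,0,0,0],
)

```text
t: 4.0
tcp_pos: [0.4671, 0.3479, 0.1498]
eef_rot: [-132.1, 90.0, -139.2]
wrist_force: [-0.4, 0.6, -0.3]
opening: 0.0854
```

```bash
python3 plan.py 5 .4665 .3485 .047 -7 0; python3 - <<'E'
from h import *
p=bot.snapshot("side"); cv2.imwrite("pics/s1.png",cv2.resize(p["image"][60:260,150:410],None,fx=2.5,fy=2.5)[:,:,::-1])
E
```

```text
t 4.0 p [0.4671 0.3479 0.1498] x [-0. -0. -1.] az -7.1 open 0.0854 F [-0.4  0.6 -0.3] q [-54.  33.  20. 104. -15.  46. -34.]
[0.82,0,0,0,0,0,0.82,0.01,-0.01,0,0,0,0.83,0,0,0,0,0,0.82,0.01,-0.01,-0.001,0,0,0.82,0,0,0,0,0]
```

View pics/s1.png

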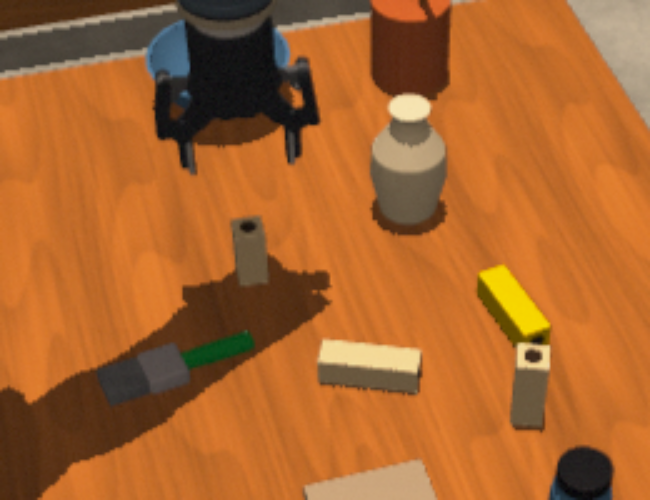

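The open jaws straddle the short prop, which is at (250,250) in the crop with the fingers at 188 and 293. I'll descend and grip.

>>> jog_arm(
  increments=[0.82,0,0,0,0,0,0.82,0.01,-0.01,0,0,0,0.83,0,0,0,0,0,0.82,0.01,-0.01,0,0,0,0.82,0,0,0,0,0,0,0,0,0,0,0],
)

```text
t: 4.65
tcp_pos: [0.4644, 0.3493, 0.0452]
eef_rot: [-146.1, 89.8, -153.0]
wrist_force: [-0.9, -0.5, 1.0]
opening: 0.0856
```

>>> jog_arm(
  increments=[0,0,0,0,0,0,0,0,0,0,0,0,0,0,0,0,0,0,0,0,0,0,0,0,0,0,0,0,0,0,0,0,0,0,0,0],
  jaw=1,
)

```text
t: 5.25
tcp_pos: [0.4666, 0.3494, 0.0483]
eef_rot: [55.9, 89.9, 48.9]
wrist_force: [-0.1, 0.2, 8.1]
opening: 0.0292
```

```bash
python3 plan.py 5 = = .157 = 0 28 .5505 -.295 .160 -5 0 2 = = .12 = 0
```

```text
t 5.25 p [0.4666 0.3494 0.0483] x [ 0.001  0.001 -1.   ] az -7.0 open 0.0292 F [-0.1  0.2  8.1] q [-51.  40.  16. 109. -19.  33. -30.]
[-0.87,0,0,0,0,0,-0.87,0,0,0,0,0,-0.87,0,0,0,0,0,-0.87,0,0,0,0,0,-0.87,0.01,0,0,0,0]
[-0.01,-0.9,0.23,-0.001,0,0,0,-0.9,0.23,0,0,0,-0.01,-0.9,0.23,-0.001,0,0,0,-0.9,0.23,0,0,0,-0.01,-0.9,0.23,-0.001,0,0,0,-0.9,0.22,-0.001,0,0,-0.01,-0.9,0.22,0,0,0,0,-0.9,0.23,-0.001,0,0,-0.01,-0.9,0.22,-0.001,0,0,0,-0.91,0.22,0,0,0]
[-0.01,-0.9,0.22,-0.001,0,0,0,-0.9,0.22,0,0,0,-0.01,-0.9,0.22,-0.001,0,0,0,-0.91,0.22,-0.001,0,0,-0.01,-0.9,0.21,0,0,0,0,-0.9,0.22,-0.001,0,0,-0.01,-0.91,0.21,-0.001,0,0,0,-0.9,0.21,0,0,0,-0.01,-0.9,0.21,-0.001,0,0,0,-0.91,0.21,0,0,0]
[-0.01,-0.9,0.21,-0.001,0,0,0,-0.91,0.21,-0.001,0,-0.001,-0.01,-0.9,0.2,0,0,0,0,-0.91,0.21,-0.001,0,0,0,-0.91,0.2,-0.001,0,0,-0.01,-0.9,0.21,0,0,0,0,-0.91,0.2,-0.001,0,0,0,-0.9,0.2,0,0,0]
[0.8,0,0,0,0,0,0.8,0,0,0,0,0]
```

>>> jog_arm(
  increments=[-0.5,0,0,0,0,0,-0.87,0,0,0,0,0,-0.87,0,0,0,0,0,-0.87,0,0,0,0,0,-0.87,0,0,0,0,0,-0.4,-0.5,0.12,0,0,0],
)

```text
t: 5.85
tcp_pos: [0.4679, 0.338, 0.1592]
eef_rot: [58.8, 89.8, 51.9]
wrist_force: [1.0, 0.1, -0.5]
opening: 0.0294
```

>>> jog_arm(
  increments=[0,-0.9,0.23,-0.001,0,0,0,-0.9,0.23,0,0,0,0,-0.9,0.23,-0.001,0,0,0,-0.9,0.23,0,0,0,0,-0.9,0.23,-0.001,0,0,0,-0.9,0.22,-0.001,0,0,0,-0.9,0.22,0,0,0,0,-0.9,0.23,-0.001,0,0,0,-0.9,0.22,-0.001,0,0,0,-0.91,0.22,0,0,0],
)

```text
t: 6.85
tcp_pos: [0.497, 0.1039, 0.1569]
eef_rot: [-130.2, 90.0, -136.6]
wrist_force: [0.1, 0.2, -0.3]
opening: 0.0294
```

>>> jog_arm(
  increments=[0,-0.9,0.22,-0.001,0,0,0,-0.9,0.22,0,0,0,0,-0.9,0.22,-0.001,0,0,0,-0.91,0.22,-0.001,0,0,0,-0.9,0.21,0,0,0,0,-0.9,0.22,-0.001,0,0,0,-0.91,0.21,-0.001,0,0,0,-0.9,0.21,0,0,0,0,-0.9,0.21,-0.001,0,0,0,-0.91,0.21,0,0,0],
)

```text
t: 7.85
tcp_pos: [0.5266, -0.1259, 0.1569]
eef_rot: [-162.6, 90.0, -168.2]
wrist_force: [0.3, -0.3, -0.3]
opening: 0.0291
```

>>> jog_arm(
  increments=[0,-0.9,0.21,-0.001,0,0,0,-0.91,0.21,-0.001,0,0,0,-0.9,0.2,0,0,0,0,-0.91,0.21,-0.001,0,0,0,-0.91,0.2,-0.001,0,0,0,-0.9,0.21,0,0,0,0,-0.5,0.1,0,0,0,0,0,0,0,0,0,0,0,0,0,0,0],
)

```text
t: 8.75
tcp_pos: [0.5466, -0.2741, 0.1566]
eef_rot: [130.7, 89.9, 125.5]
wrist_force: [0.8, 1.2, -0.8]
opening: 0.0292
```

```bash
python3 plan.py 5 .5505 -.295 .075 -5 0
```

```text
t 8.75 p [ 0.5466 -0.2741  0.1566] x [-0.001  0.001 -1.   ] az -5.2 open 0.0292 F [ 0.8  1.2 -0.8] q [ 11.  34.  17.  99. -13.  49.  29.]
[0.65,-0.16,0.05,0,0,0,0.65,-0.17,0.04,-0.001,0,0,0.66,-0.16,0.05,0,0,0,0.65,-0.17,0.04,0,0,0,0.65,-0.16,0.05,0,0,0]
```

Shift sideways first, then down, then a slow final approach.

>>> jog_arm(
  increments=[0.2,-0.42,0.12,0.001,0,0,0.5,-0.4,0.11,0.001,0,0,0.8,0,0,0,0,0,0.8,0,0,0,0,0,0.8,0,0,0,0,0,0.1,0,0,0,0,0,0,0,0,0,0,0,0,0,0,0,0,0],
)

```text
t: 9.55
tcp_pos: [0.5513, -0.2963, 0.0774]
eef_rot: [-34.3, 89.9, -39.7]
wrist_force: [0.3, -0.5, 0.4]
opening: 0.0294
```

```bash
python3 plan.py 5 .5505 -.295 .0645 -5 0;python3 - <<'E'
from h import *
p=bot.snapshot("top"); s=bot.snapshot("side");f=lambda a:cv2.resize(a,None,fx=3,fy=3)
cv2.imwrite("pics/s2.png",np.hstack([f(p["image"][185:305,415:545]),f(s["image"][315:435,310:440])])[:,:,::-1])
E
```

```text
t 9.55 p [ 0.5513 -0.2963  0.0774] x [ 0.001 -0.001 -1.   ] az -5.4 open 0.0294 F [ 0.3 -0.5  0.4] q [ 15.  40.  15. 101. -15.  40.  33.]
[0.1,0.01,-0.01,-0.001,0,0,0.11,0.01,-0.01,0,0,0,0.1,0.01,0,-0.001,0,0,0.1,0.01,-0.01,-0.001,0,0,0.1,0.01,-0.01,0,0,0]
```

View pics/s2.png

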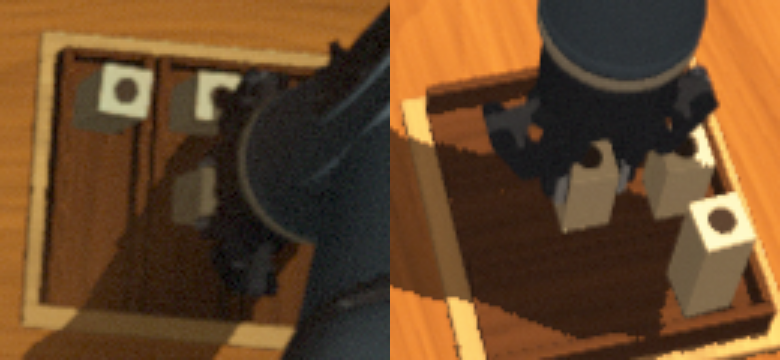

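The prop is over the middle lane, in front of the first short prop. I'll lower it gently until it touches.

>>> jog_arm(
  increments=[0.1,0.01,-0.01,0.001,0,0,0.11,0.01,-0.01,0.001,0,0,0.1,0.01,0,0.001,0,0,0.1,0.01,0,0,0,0,0.06,0,0,0,0,0,0,0,0,0,0,0],
)

```text
t: 10.25
tcp_pos: [0.5504, -0.2947, 0.0647]
eef_rot: [167.2, 90.0, 161.5]
wrist_force: [0.3, 0.2, -0.5]
opening: 0.0295
```

>>> jog_arm(
  increments=[0.03,0,0,0,0,0,0,0,0,0,0,0],
)

```text
t: 10.45
tcp_pos: [0.5506, -0.2948, 0.0644]
eef_rot: [-31.0, 90.0, -36.7]
wrist_force: [0.6, -0.3, -0.9]
opening: 0.029
```

>>> jog_arm(
  increments=[0.03,0,0,0,0,0,0,0,0,0,0,0],
)

```text
t: 10.65
tcp_pos: [0.5506, -0.2949, 0.0643]
eef_rot: [0.0, 90.0, -5.7]
wrist_force: [-1.7, 0.6, 6.9]
opening: 0.0292
```

>>> jog_arm(
  increments=[0.03,0,0,0,0,0,0,0,0,0,0,0],
)

```text
t: 10.85
tcp_pos: [0.5506, -0.2949, 0.0643]
eef_rot: [2.7, 89.9, -3.1]
wrist_force: [-4.2, 3.3, 16.5]
opening: 0.0291
```

```bash
python3 plan.py 2 = = = -5 0
```

```text
t 10.85 p [ 0.5506 -0.2949  0.0643] x [ 0.001 -0.    -1.   ] az -5.7 open 0.0291 F [-4.2  3.3 16.5] q [ 15.  41.  15. 102. -16.  39.  33.]
[0,0,0,-0.003,0,0,0,0,0,-0.003,0,0]
```

>>> jog_arm(
  increments=[-0.03,0,0,0,0,0,0,0,0,0,0,0],
)

```text
t: 11.05
tcp_pos: [0.5506, -0.2949, 0.0643]
eef_rot: [-9.9, 90.0, -15.6]
wrist_force: [-2.2, 0.8, 8.3]
opening: 0.0296
```

>>> jog_arm(
  increments=[0,0,0,0,0,0,0,0,0,0,0,0,0,0,0,0,0,0,0,0,0,0,0,0],
  jaw=0,
)

```text
t: 11.45
tcp_pos: [0.5506, -0.2948, 0.0634]
eef_rot: [178.7, 90.0, 173.0]
wrist_force: [-0.4, -0.5, -0.4]
opening: 0.0427
```

>>> jog_arm(
  increments=[-0.4,0,0,0,0,0,-0.8,0,0,0,0,0,-0.8,0,0,0,0,0,-0.8,0,0,0,0,0,-0.8,0,0,0,0,0,0,0,0,0,0,0],
)

```text
t: 12.05
tcp_pos: [0.5519, -0.2958, 0.157]
eef_rot: [-20.8, 89.7, -26.6]
wrist_force: [0.5, 0.0, -0.0]
opening: 0.0426
```

```bash
python3 plan.py 18 .6707 .0957 .17 -25 0 4 = = .09 -25 0 2 = = .058 -25 0
```

```text
t 12.05 p [ 0.5519 -0.2958  0.157 ] x [ 0.005 -0.002 -1.   ] az -5.7 open 0.0426 F [ 0.5  0.  -0. ] q [ 13.  35.  18.  97. -13.  49.  30.]
[-0.03,0.89,0.18,0.009,0,0,-0.03,0.9,0.16,0.01,0,0,-0.03,0.89,0.14,0.009,0,0,-0.03,0.91,0.12,0.009,0.001,0,-0.03,0.9,0.11,0.01,0,0,-0.03,0.9,0.09,0.009,0,0,-0.03,0.91,0.08,0.009,0,0,-0.03,0.91,0.06,0.01,0,0,-0.03,0.9,0.04,0.009,0,0,-0.03,0.91,0.02,0.009,0,0]
[-0.03,0.91,0.01,0.01,0.001,0,-0.03,0.91,-0.01,0.009,0,0,-0.03,0.91,-0.03,0.009,0,0,-0.03,0.91,-0.04,0.01,0,0,-0.03,0.9,-0.06,0.009,0,0,-0.03,0.91,-0.08,0.009,0,0,-0.03,0.9,-0.09,0.01,0,0,-0.03,0.91,-0.12,0.009,0.001,0]
[0.8,0,0,0,0,0,0.8,0,0,0,0,0,0.8,0,0,0,0,0,0.8,0,0,0,0,0]
[0.64,0,0,0,0,0,0.64,0,0,0,0,0]
```

>>> jog_arm(
  increments=[-0.03,0.89,0.18,0.009,0,0,-0.03,0.9,0.16,0.01,0,0,-0.03,0.89,0.14,0.009,0,0,-0.03,0.91,0.12,0.009,0.001,0,-0.03,0.9,0.11,0.01,0,0,-0.03,0.9,0.09,0.009,0,0,-0.03,0.91,0.08,0.009,0,0,-0.03,0.91,0.06,0.01,0,0,-0.03,0.9,0.04,0.009,0,0,-0.03,0.91,0.02,0.009,0,0],
  jaw=-1,
)

```text
t: 13.05
tcp_pos: [0.6165, -0.0764, 0.1608]
eef_rot: [-170.4, 89.9, 173.1]
wrist_force: [0.5, -0.8, 0.7]
opening: 0.0856
```

>>> jog_arm(
  increments=[-0.03,0.91,0.01,0.01,0.001,0,-0.03,0.91,-0.01,0.009,0,0,-0.03,0.91,-0.03,0.009,0,0,-0.03,0.91,-0.04,0.01,0,0,-0.03,0.9,-0.06,0.009,0,0,-0.03,0.91,-0.08,0.009,0,0,-0.03,0.9,-0.09,0.01,0,0,-0.03,0.7,-0.12,0.009,0.001,0,0,0.2,0,0,0,0,0,0,0,0,0,0],
)

```text
t: 14.05
tcp_pos: [0.6692, 0.097, 0.1665]
eef_rot: [-168.3, 89.6, 166.9]
wrist_force: [-0.6, -0.8, -1.3]
opening: 0.0852
```

```bash
python3 plan.py 6 .6707 .0957 .058 -25 0; python3 - <<'E'
from h import *
p=bot.snapshot("top"); s=bot.snapshot("side");f=lambda a:cv2.resize(a,None,fx=3,fy=3)
cv2.imwrite("pics/s3.png",np.hstack([f(p["image"][130:250,220:350]),f(s["image"][140:260,290:420])])[:,:,::-1])
E
```

```text
t 14.05 p [0.6692 0.097  0.1665] x [-0.006  0.001 -1.   ] az -24.9 open 0.0852 F [-0.6 -0.8 -1.3] q [-26.  40.  25.  88. -19.  57. -21.]
[0.72,0,0.02,0,-0.001,0,0.73,-0.01,0.01,0,0,0,0.72,0,0.02,0.001,-0.001,0,0.72,0,0.01,0,0,0,0.73,0,0.02,0,-0.001,0.001,0.72,-0.01,0.01,0,0,0]
```

View pics/s3.png

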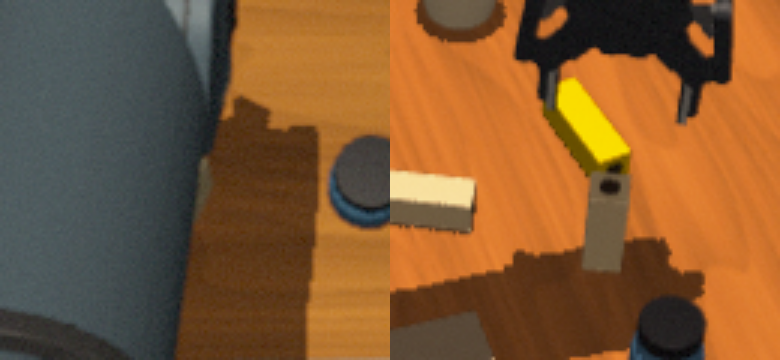

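The jaws straddle the medium prop in the side crop: fingers at x≈548 and 688, prop at 608. I'll descend and grip.

>>> jog_arm(
  increments=[0.72,0,0.02,0,-0.001,0,0.73,-0.01,0.01,0,0,0,0.72,0,0.02,0,-0.001,0,0.72,0,0.01,0,0,0,0.73,0,0.02,0,-0.001,0,0.72,-0.01,0.01,0,0,0,0,0,0,0,0,0],
)

```text
t: 14.85
tcp_pos: [0.6691, 0.0934, 0.0563]
eef_rot: [-130.0, 89.7, -155.1]
wrist_force: [-0.7, -0.2, -0.9]
opening: 0.0855
```

>>> jog_arm(
  increments=[0,0,0,0,0,0,0,0,0,0,0,0,0,0,0,0,0,0,0,0,0,0,0,0,0,0,0,0,0,0,0,0,0,0,0,0],
  jaw=1,
)

```text
t: 15.45
tcp_pos: [0.6713, 0.0953, 0.0595]
eef_rot: [1.8, 89.9, -23.2]
wrist_force: [-1.3, 0.7, 5.9]
opening: 0.0292
```

```bash
python3 plan.py 5 = = .175 -25 0 16 .556 -.232 .175 -5 0 5 = = .088 -5 0
```

```text
t 15.45 p [0.6713 0.0953 0.0595] x [ 0.001 -0.    -1.   ] az -25.0 open 0.0292 F [-1.3  0.7  5.9] q [-24.  46.  22.  93. -22.  45. -18.]
[-0.92,0,0,0,0,0,-0.93,0,0,0,0,0,-0.92,0,0,0,0,0,-0.93,0,0,0,0.001,0,-0.92,0,0,0,0,0]
[0,-0.86,0.08,-0.011,0,0,0,-0.87,0.07,-0.011,0,0,0,-0.86,0.05,-0.011,0,0,0,-0.87,0.02,-0.011,0,0,0,-0.87,0.01,-0.01,0,0,0,-0.87,-0.01,-0.011,0,0,0,-0.86,-0.03,-0.011,0,0,0,-0.87,-0.04,-0.011,0,0,0,-0.86,-0.07,-0.011,0,0,0,-0.87,-0.09,-0.011,0,0]
[0,-0.86,-0.1,-0.011,0,0,0,-0.86,-0.12,-0.011,0,0,0,-0.85,-0.15,-0.011,0,0,0,-0.86,-0.16,-0.011,0,0,0,-0.84,-0.18,-0.01,0,0,0,-0.85,-0.19,-0.011,0,0]
[0.7,0,0,0,0,0,0.69,0,0,0,0,0,0.7,0,0,0,0,0,0.69,0,0,0,0,0,0.7,0,0,0,0,0]
```

>>> jog_arm(
  increments=[-0.5,0,0,0,0,0,-0.93,0,0,0,0,0,-0.92,0,0,0,0,0,-0.93,0,0,0,0,0,-0.92,0,0,0,0,0,-0.42,0,0,0,0,0],
)

```text
t: 16.05
tcp_pos: [0.6716, 0.0952, 0.1768]
eef_rot: [16.4, 89.8, -8.6]
wrist_force: [1.2, 0.3, -1.6]
opening: 0.0295
```

>>> jog_arm(
  increments=[0,-0.86,0.08,-0.011,0,0,0,-0.87,0.07,-0.011,0,0,0,-0.86,0.05,-0.011,0,0,0,-0.87,0.02,-0.011,0,0,0,-0.87,0.01,-0.01,0,0,0,-0.87,-0.01,-0.011,0,0,0,-0.86,-0.03,-0.011,0,0,0,-0.87,-0.04,-0.011,0,0,0,-0.86,-0.07,-0.011,0,0,0,-0.87,-0.09,-0.011,0,0],
)

```text
t: 17.05
tcp_pos: [0.598, -0.1099, 0.174]
eef_rot: [-132.4, 89.9, -144.8]
wrist_force: [0.0, -0.2, -2.2]
opening: 0.0298
```

>>> jog_arm(
  increments=[0,-0.86,-0.1,-0.011,0,0,0,-0.86,-0.12,-0.011,0,0,0,-0.85,-0.15,-0.011,0,0,0,-0.86,-0.16,-0.011,0,0,0,-0.84,-0.18,-0.01,0,0,0,-0.5,-0.1,-0.011,0,0,0,-0.35,-0.09,0,0,0,0,0,0,0,0,0,0,0,0,0,0,0],
)

```text
t: 17.95
tcp_pos: [0.556, -0.2313, 0.1741]
eef_rot: [-156.3, 90.0, -161.3]
wrist_force: [-0.1, -0.1, -1.4]
opening: 0.0296
```

```bash
python3 plan.py 2 .556 -.232 .165 -5 0 4 .556 -.232 .08 -5 0
```

```text
t 17.95 p [ 0.556  -0.2313  0.1741] x [-0. -0. -1.] az -5.0 open 0.0296 F [-0.1 -0.1 -1.4] q [  6.  32.  19. 100. -13.  50.  26.]
[0.18,-0.01,0,0,0,0,0.18,-0.02,0,0,0,0]
[0.85,0,0,0,0,0,0.85,0,0,0,0,0,0.85,0,0,0,0,0,0.85,0,0,0,0,0]
```

>>> jog_arm(
  increments=[0.4,-0.02,0,0,0,0,0.85,-0.01,0,0,0,0,0.85,0,0,0,0,0,0.85,0,0,0,0,0,0.6,0,0,0,0,0,0.2,0,0,0,0,0,0,0,0,0,0,0],
)

```text
t: 18.65
tcp_pos: [0.5555, -0.2321, 0.0795]
eef_rot: [-170.1, 89.9, -175.1]
wrist_force: [-0.0, 0.4, -1.6]
opening: 0.0292
```

>>> jog_arm(
  increments=[0.06,0,0,0,0,0,0.06,0,0,0,0,0,0,0,0,0,0,0],
)

```text
t: 18.95
tcp_pos: [0.556, -0.2329, 0.078]
eef_rot: [-56.6, 89.9, -61.6]
wrist_force: [0.0, -0.7, -1.2]
opening: 0.0295
```

>>> jog_arm(
  increments=[0.05,0,0,0,0,0,0,0,0,0,0,0],
)

```text
t: 19.15
tcp_pos: [0.5558, -0.2329, 0.0764]
eef_rot: [-87.6, 90.0, -92.7]
wrist_force: [-0.3, 0.6, -0.8]
opening: 0.0294
```

>>> jog_arm(
  increments=[0.04,0,0,0,0,0,0,0,0,0,0,0],
)

```text
t: 19.35
tcp_pos: [0.5558, -0.233, 0.0755]
eef_rot: [-80.7, 90.0, -85.7]
wrist_force: [-1.4, 0.5, 2.1]
opening: 0.0295
```

>>> jog_arm(
  increments=[0.01,0,0,0,0,0,0,0,0,0,0,0],
)

```text
t: 19.55
tcp_pos: [0.5558, -0.233, 0.0755]
eef_rot: [-74.2, 89.9, -79.2]
wrist_force: [-1.6, 1.0, 4.7]
opening: 0.0296
```

>>> jog_arm(
  increments=[0,0,0,0,0,0,0,0,0,0,0,0,0,0,0,0,0,0,0,0,0,0,0,0],
  jaw=0,
)

```text
t: 19.95
tcp_pos: [0.5557, -0.2329, 0.0749]
eef_rot: [-107.8, 90.0, -112.9]
wrist_force: [0.1, -0.2, -0.0]
opening: 0.0428
```

>>> jog_arm(
  increments=[-0.4,0,0,0,0,0,-0.8,0,0,0,0,0,-0.8,0,0,0,0,0,-0.8,0,0,0,0,0,-0.9,0,0,0,0,0,-0.4,0,0,0,0,0,0,0,0,0,0,0],
)

```text
t: 20.65
tcp_pos: [0.5564, -0.2332, 0.1792]
eef_rot: [-29.2, 89.8, -34.3]
wrist_force: [0.1, 0.2, -0.1]
opening: 0.0427
```

```bash
echo A; python3 plan.py 20 .52 .19 .2 -115 -45; echo B; python3 plan.py 20 .52 .19 .2 65 45;  echo C; python3 plan.py 20 .55 .18 .2 65 0
```

```text
A
t 20.65 p [ 0.5564 -0.2332  0.1792] x [ 0.002 -0.002 -1.   ] az -5.0 open 0.0427 F [ 0.1  0.2 -0.1] q [  6.  32.  19.  99. -13.  51.  26.]
[-0.04,0.84,-0.15,0.045,0.019,-0.013,-0.06,0.82,-0.22,0.045,0.019,-0.013,-0.07,0.79,-0.3,0.045,0.018,-0.013,-0.08,0.76,-0.37,0.046,0.019,-0.014,-0.08,0.72,-0.44,0.045,0.019,-0.013,-0.08,0.68,-0.51,0.045,0.019,-0.013,-0.08,0.63,-0.57,0.045,0.018,-0.013,-0.07,0.57,-0.63,0.045,0.019,-0.013,-0.07,0.51,-0.67,0.045,0.019,-0.013,-0.04,0.44,-0.73,0.045,0.019,-0.013]
[-0.03,0.38,-0.76,0.045,0.019,-0.014,-0.01,0.3,-0.79,0.046,0.018,-0.013,0.01,0.24,-0.82,0.045,0.019,-0.013,0.04,0.16,-0.83,0.045,0.019,-0.013,0.06,0.08,-0.85,0.045,0.019,-0.013,0.1,0.01,-0.84,0.045,0.018,-0.013,0.13,-0.06,-0.84,0.045,0.019,-0.013,0.16,-0.14,-0.83,0.045,0.019,-0.014,0.2,-0.2,-0.8,0.045,0.019,-0.013,0.23,-0.26,-0.77,0.046,0.019,-0.013]
B
t 20.65 p [ 0.5564 -0.2332  0.1792] x [ 0.002 -0.002 -1.   ] az -5.0 open 0.0427 F [ 0.1  0.2 -0.1] q [  6.  32.  19.  99. -13.  51.  26.]
[-0.04,0.84,-0.15,-0.029,0.012,0.017,-0.02,0.84,-0.1,-0.029,0.012,0.017,0.02,0.85,-0.05,-0.029,0.012,0.0
[... 563 characters left out ...]
29,0.012,0.017]
C
t 20.65 p [ 0.5564 -0.2332  0.1792] x [ 0.002 -0.002 -1.   ] az -5.0 open 0.0427 F [ 0.1  0.2 -0.1] q [  6.  32.  19.  99. -13.  51.  26.]
[-0.04,0.82,-0.09,-0.031,0,0,-0.05,0.83,-0.03,-0.03,0,0,-0.04,0.82,0.02,-0.031,0,0,-0.04,0.83,0.06,-0.03,0,0,-0.05,0.82,0.12,-0.031,0,0,-0.04,0.81,0.16,-0.03,0,0,-0.04,0.79,0.22,-0.031,0,0.001,-0.04,0.79,0.26,-0.03,0,0,-0.05,0.76,0.31,-0.031,0,0,-0.04,0.75,0.36,-0.031,0,0]
[-0.04,0.72,0.4,-0.03,0,0,-0.04,0.7,0.45,-0.031,0,0,-0.04,0.66,0.48,-0.03,0,0,-0.04,0.64,0.53,-0.031,0,0,-0.04,0.6,0.56,-0.03,0,0,-0.05,0.57,0.6,-0.031,0.001,0,-0.04,0.53,0.64,-0.031,0,0,-0.04,0.49,0.66,-0.03,0,0,-0.04,0.45,0.7,-0.031,0,0.001,-0.05,0.41,0.72,-0.03,0,0]
```

Next is the fallen tall prop. I'll grip it with the tool leaning 45° inward, then turn 90° about the jaw axis so it stands on the slab.

```bash
python3 plan.py 18 .5526 .1768 .13 65 45 5 = = .024 65 45
```

```text
t 20.65 p [ 0.5564 -0.2332  0.1792] x [ 0.002 -0.002 -1.   ] az -5.0 open 0.0427 F [ 0.1  0.2 -0.1] q [  6.  32.  19.  99. -13.  51.  26.]
[0.11,0.91,-0.09,-0.032,0.013,0.019,0.14,0.9,-0.03,-0.032,0.014,0.019,0.18,0.9,0.04,-0.032,0.013,0.019,0.21,0.89,0.1,-0.032,0.013,0.019,0.24,0.87,0.15,-0.032,0.014,0.019,0.27,0.85,0.23,-0.033,0.013,0.019,0.29,0.82,0.28,-0.032,0.013,0.019,0.32,0.79,0.34,-0.032,0.014,0.019,0.33,0.76,0.41,-0.032,0.013,0.019,0.35,0.71,0.45,-0.032,0.013,0.02]
[0.37,0.67,0.52,-0.032,0.014,0.019,0.37,0.62,0.56,-0.032,0.013,0.019,0.38,0.57,0.61,-0.032,0.013,0.019,0.39,0.51,0.65,-0.032,0.014,0.019,0.39,0.45,0.7,-0.032,0.013,0.019,0.38,0.4,0.74,-0.033,0.013,0.019,0.38,0.33,0.77,-0.032,0.014,0.019,0.37,0.26,0.79,-0.032,0.013,0.019]
[0.6,-0.6,0,0,0,0,0.6,-0.6,0,0,0,0,0.6,-0.6,0,0,0,0,0.6,-0.6,0,0,0,0,0.59,-0.59,0,0,0,0]
```

>>> jog_arm(
  increments=[0.11,0.91,-0.09,-0.032,0.013,0.019,0.14,0.9,-0.03,-0.032,0.014,0.019,0.18,0.9,0.04,-0.032,0.013,0.019,0.21,0.89,0.1,-0.032,0.013,0.019,0.24,0.87,0.15,-0.032,0.014,0.019,0.27,0.85,0.23,-0.033,0.013,0.019,0.29,0.82,0.28,-0.032,0.013,0.019,0.32,0.79,0.34,-0.032,0.014,0.019,0.33,0.76,0.41,-0.032,0.013,0.019,0.35,0.71,0.45,-0.032,0.013,0.02],
)

```text
t: 21.65
tcp_pos: [0.5529, -0.0041, 0.1493]
eef_rot: [106.3, 63.6, 138.8]
wrist_force: [0.1, -1.1, 0.3]
opening: 0.0425
```

>>> jog_arm(
  increments=[0.37,0.67,0.52,-0.032,0.014,0.019,0.37,0.62,0.56,-0.032,0.013,0.019,0.38,0.57,0.61,-0.032,0.013,0.019,0.39,0.51,0.65,-0.032,0.014,0.019,0.39,0.45,0.7,-0.032,0.013,0.019,0.38,0.4,0.74,-0.033,0.013,0.019,0.38,0.33,0.77,-0.032,0.014,0.019,0.37,0.26,0.79,-0.032,0.013,0.019,0,0,0,0,0,0,0,0,0,0,0,0],
  jaw=-1,
)

```text
t: 22.65
tcp_pos: [0.5511, 0.1774, 0.1271]
eef_rot: [90.1, 44.7, 155.1]
wrist_force: [0.7, -0.8, -0.4]
opening: 0.0856
```

```bash
python3 plan.py 6 .5526 .1768 .024 65 45; python3 - <<'E'
from h import *
p=bot.snapshot("top"); s=bot.snapshot("side");f=lambda a:cv2.resize(a,None,fx=2.2,fy=2.2)
cv2.imwrite("pics/s4.png",np.hstack([f(p["image"][170:340,180:360]),f(s["image"][120:290,230:410])])[:,:,::-1])
E
```

```text
t 22.65 p [0.5511 0.1774 0.1271] x [-0.644  0.299 -0.704] az 65.0 open 0.0856 F [ 0.7 -0.8 -0.4] q [ -3.  54. -12.  75. -17.  89.  58.]
[0.48,-0.5,0,0,0,0,0.47,-0.49,0,0,0,-0.001,0.48,-0.5,0,0,0,0,0.48,-0.49,0.01,0,0,-0.001,0.48,-0.49,0,0,-0.001,0,0.48,-0.5,0,0,0,0]
```

View pics/s4.png

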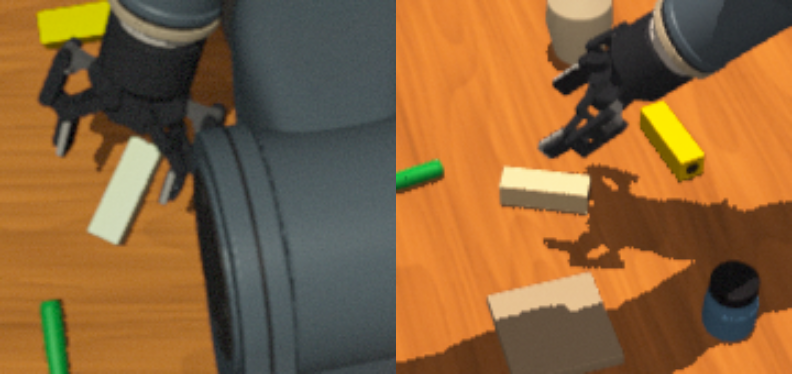

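The arm reaches the tilt freely, and the jaws straddle the prop's far half squarely. I'll descend and grip.

>>> jog_arm(
  increments=[0.48,-0.5,0,0,0,0,0.47,-0.49,0,0,0,0,0.48,-0.5,0,0,0,0,0.48,-0.49,0.01,0,0,-0.001,0.48,-0.49,0,0,-0.001,0,0.48,-0.5,0,0,0,0,0,0,0,0,0,0,0,0,0,0,0,0],
)

```text
t: 23.55
tcp_pos: [0.5531, 0.1768, 0.025]
eef_rot: [89.9, 44.9, 154.9]
wrist_force: [-0.2, 1.4, -0.3]
opening: 0.0852
```

>>> jog_arm(
  increments=[0,0,0,0,0,0,0,0,0,0,0,0,0,0,0,0,0,0,0,0,0,0,0,0,0,0,0,0,0,0,0,0,0,0,0,0],
  jaw=1,
)

```text
t: 24.15
tcp_pos: [0.5536, 0.1768, 0.026]
eef_rot: [89.8, 45.0, 154.8]
wrist_force: [2.3, -0.6, 5.6]
opening: 0.0292
```

```bash
python3 plan.py 5 = = .12 = 45 15 .5025 .012 .17 15 -45
```

```text
t 24.15 p [0.5536 0.1768 0.026 ] x [-0.64   0.301 -0.707] az 64.9 open 0.0292 F [ 2.3 -0.6  5.6] q [ -3.  61. -12.  77. -16.  81.  60.]
[-0.53,0.53,0,0,0,0,-0.53,0.53,0,0,0,0,-0.53,0.54,0.01,0,0,0,-0.54,0.53,0,0,0,0,-0.53,0.53,0,0,0,0]
[-0.14,0.05,-0.46,0.032,0,-0.049,-0.14,0.01,-0.45,0.032,0,-0.049,-0.14,-0.04,-0.46,0.032,0,-0.048,-0.14,-0.08,-0.45,0.032,0,-0.049,-0.12,-0.12,-0.45,0.032,0,-0.049,-0.12,-0.16,-0.44,0.032,0.001,-0.049,-0.09,-0.19,-0.42,0.032,0,-0.048,-0.07,-0.23,-0.42,0.033,0,-0.049,-0.05,-0.27,-0.39,0.032,0,-0.049,-0.02,-0.29,-0.38,0.032,0,-0.049]
[0.01,-0.32,-0.36,0.032,0,-0.048,0.04,-0.34,-0.34,0.032,0,-0.049,0.07,-0.35,-0.31,0.032,0,-0.049,0.11,-0.36,-0.3,0.032,0,-0.049,0.15,-0.37,-0.27,0.032,0,-0.048]
```

>>> jog_arm(
  increments=[-0.3,0.3,0,0,0,0,-0.53,0.53,0,0,0,0,-0.53,0.54,0,0,0,0,-0.54,0.53,0,0,0,0,-0.53,0.53,0,0,0,0,-0.23,0.23,0,0,0,0],
)

```text
t: 24.75
tcp_pos: [0.5541, 0.1768, 0.1223]
eef_rot: [89.7, 45.1, 154.7]
wrist_force: [0.4, 0.2, -1.1]
opening: 0.0288
```

>>> jog_arm(
  increments=[-0.14,0.05,-0.46,0.032,0,-0.049,-0.14,0.01,-0.45,0.032,0,-0.049,-0.14,-0.04,-0.46,0.032,0,-0.048,-0.14,-0.08,-0.45,0.032,0,-0.049,-0.12,-0.12,-0.45,0.032,0,-0.049,-0.12,-0.16,-0.44,0.032,0.001,-0.049,-0.09,-0.19,-0.42,0.032,0,-0.048,-0.07,-0.23,-0.42,0.033,0,-0.049,-0.05,-0.27,-0.39,0.032,0,-0.049,-0.02,-0.29,-0.38,0.032,0,-0.049],
)

```text
t: 25.75
tcp_pos: [0.5189, 0.0665, 0.1537]
eef_rot: [-120.5, 71.8, -88.7]
wrist_force: [0.2, 0.1, -3.0]
opening: 0.0286
```

>>> jog_arm(
  increments=[0.01,-0.32,-0.36,0.032,0,-0.048,0.04,-0.34,-0.34,0.032,0,-0.049,0.07,-0.35,-0.31,0.032,0,-0.049,0.11,-0.36,-0.3,0.032,0,-0.049,0.15,-0.37,-0.27,0.032,0,-0.048,0,0,0,0,0,0,0,0,0,0,0,0],
)

```text
t: 26.45
tcp_pos: [0.5021, 0.0125, 0.1691]
eef_rot: [-90.2, 45.1, -75.0]
wrist_force: [0.3, -0.5, -1.6]
opening: 0.0291
```

```bash
python3 plan.py 6 .5025 .0085 .1 15 -45; python3 - <<'E'
from h import *
p=bot.snapshot("top"); s=bot.snapshot("side");f=lambda a:cv2.resize(a,None,fx=2.2,fy=2.2)
cv2.imwrite("pics/s5.png",np.hstack([f(p["image"][170:340,230:410]),f(s["image"][150:320,220:400])])[:,:,::-1])
E
```

```text
t 26.45 p [0.5021 0.0125 0.1691] x [ 0.183 -0.681 -0.709] az 15.2 open 0.0291 F [ 0.3 -0.5 -1.6] q [-62.  41.  43. 120.  28.  39. -33.]
[0.35,0.31,0,0,0,0,0.34,0.3,-0.01,0.001,0,0,0.35,0.31,0,0,0,-0.001,0.34,0.31,0,0,0,0,0.34,0.3,-0.01,0.001,0,0,0.35,0.31,0,0,0,0]
```

View pics/s5.png

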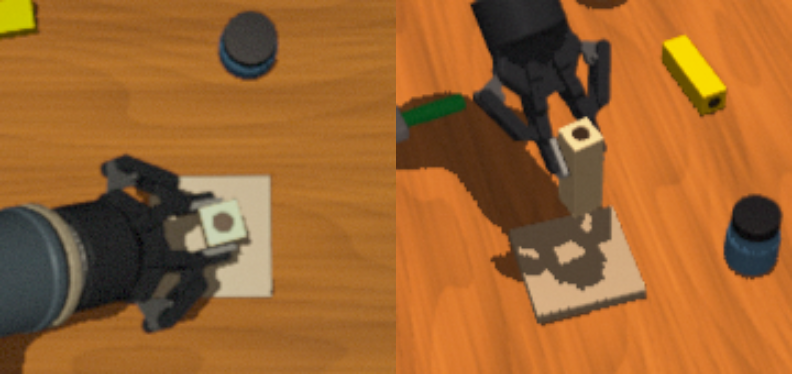

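The tall prop hangs upright over the slab. I'll lower it gently.

```bash
python3 plan.py 6 .5005 .0165 .084 15 -45 1 = = .083 15 -45 1 = = .082 15 -45
```

```text
t 26.55 p [0.5026 0.0117 0.1696] x [ 0.182 -0.681 -0.71 ] az 15.0 open 0.029 F [ 0.5 -0.9 -2. ] q [-62.  41.  43. 120.  28.  39. -33.]
[0.38,0.43,0,0,0,0,0.38,0.42,-0.01,0,0,-0.001,0.38,0.43,0,0,0,0,0.38,0.43,-0.01,0,0,0,0.38,0.43,0,0,0,0,0.38,0.42,-0.01,0,0,-0.001]
[0.03,0.03,0,0,0,0]
[0.03,0.03,0,0,0,0]
```

>>> jog_arm(
  increments=[0.38,0.43,0,0,0,0,0.38,0.42,-0.01,0,0,-0.001,0.38,0.43,0,0,0,0,0.38,0.43,-0.01,0,0,0,0.38,0.43,0,0,0,0,0.38,0.42,-0.01,0,0,-0.001,0,0,0,0,0,0],
)

```text
t: 27.25
tcp_pos: [0.4996, 0.0163, 0.082]
eef_rot: [-90.3, 44.8, -75.1]
wrist_force: [-0.4, 0.1, -1.8]
opening: 0.0289
```

>>> jog_arm(
  increments=[0.1,0.1,0,0,0,0,0.06,0.06,0,0,0,0,0,0,0,0,0,0],
)

```text
t: 27.55
tcp_pos: [0.5002, 0.0162, 0.0783]
eef_rot: [-90.0, 44.8, -75.0]
wrist_force: [-0.2, -0.4, -1.9]
opening: 0.029
```

>>> jog_arm(
  increments=[0.04,0.04,0,0,0,0,0.03,0.03,0,0,0,0,0,0,0,0,0,0],
)

```text
t: 27.85
tcp_pos: [0.5001, 0.0162, 0.0757]
eef_rot: [-90.1, 44.8, -75.0]
wrist_force: [0.0, 0.7, -1.1]
opening: 0.0292
```

```bash
python3 plan.py 1 = = = 15 -45
```

```text
t 27.85 p [0.5001 0.0162 0.0757] x [ 0.184 -0.685 -0.705] az 15.0 open 0.0292 F [ 0.   0.7 -1.1] q [-60.  52.  41. 123.  27.  28. -39.]
[0,0,0,0,0,0.002]
```

>>> jog_arm(
  increments=[0.03,0.03,0,0,0,0.002,0,0,0,0,0,0],
)

```text
t: 28.05
tcp_pos: [0.5, 0.0161, 0.0746]
eef_rot: [-90.1, 45.1, -75.0]
wrist_force: [0.4, -0.7, -1.9]
opening: 0.0293
```

>>> jog_arm(
  increments=[0.025,0.025,0,0,0,0,0,0,0,0,0,0],
)

```text
t: 28.25
tcp_pos: [0.5002, 0.016, 0.0745]
eef_rot: [-90.0, 45.0, -75.0]
wrist_force: [-2.1, 3.5, 8.8]
opening: 0.0292
```

>>> jog_arm(
  increments=[0.02,0.02,0,0,0,0,0,0,0,0,0,0],
)

```text
t: 28.45
tcp_pos: [0.5002, 0.0159, 0.0744]
eef_rot: [-90.0, 44.9, -75.0]
wrist_force: [-4.4, 8.4, 19.6]
opening: 0.0288
```

>>> jog_arm(
  increments=[-0.03,-0.03,0,0,0,0,0,0,0,0,0,0],
)

```text
t: 28.65
tcp_pos: [0.5002, 0.0162, 0.0745]
eef_rot: [-90.0, 45.0, -75.0]
wrist_force: [-1.8, 4.4, 7.3]
opening: 0.0288
```

>>> jog_arm(
  increments=[0,0,0,0,0,0,0,0,0,0,0,0,0,0,0,0,0,0,0,0,0,0,0,0],
  jaw=-0.2,
)

```text
t: 29.05
tcp_pos: [0.5, 0.0161, 0.074]
eef_rot: [-90.1, 45.0, -75.0]
wrist_force: [-0.4, 0.1, -0.3]
opening: 0.0513
```

>>> jog_arm(
  increments=[-0.3,0,0,0,0,0,-0.8,0,0,0,0,0,-0.8,0,0,0,0,0,-0.8,0,0,0,0,0,-0.8,0,0,0,0,0,-0.8,0,0,0,0,0,0,0,0,0,0,0],
)

```text
t: 29.75
tcp_pos: [0.4808, 0.092, 0.1512]
eef_rot: [-89.9, 45.2, -74.7]
wrist_force: [0.0, 0.1, 0.3]
opening: 0.0513
```

```bash
cat > c.py <<'E'
from fit import *
ps=[bot.snapshot("top"),bot.snapshot("side")]; ms=[]
for p in ps:
    for q in ("prop_tall","first_tall"):
        m,s=pick(q,p,(.503,.007,.0625))
        if m is not None: ms.append((p,cv2.resize(m.astype(np.uint8),None,fx=2,fy=2,interpolation=cv2.INTER_NEAREST)>0)); break
if ms:
    r=fit(ms,lambda v:box(v[0],v[1],.0625,v[2],[.03,.03,.095]),[.503,.007,.2],[.005,.005,.2]); print(len(ms),r.x[:2].round(4),np.degrees(r.x[2]).round(1),1-r.fun)
f=lambda a:cv2.resize(a,None,fx=2.2,fy=2.2)
cv2.imwrite("pics/s6.png",np.hstack([f(ps[0]["image"][170:340,230:410]),f(ps[1]["image"][150:320,220:400])])[:,:,::-1])
E
python3 c.py; python3 plan.py 1 = = = = -45
```

```text
2 [0.502  0.0043] 15.9 0.9068916325659223
t 29.95 p [0.4801 0.0889 0.1499] x [ 0.182 -0.683 -0.707] az 15.0 open 0.0511 F [ 0.1 -0.   0.9] q [-68.  44.  40. 117.  23.  45. -37.]
[0,0,0,0,0,0]
```

View pics/s6.png

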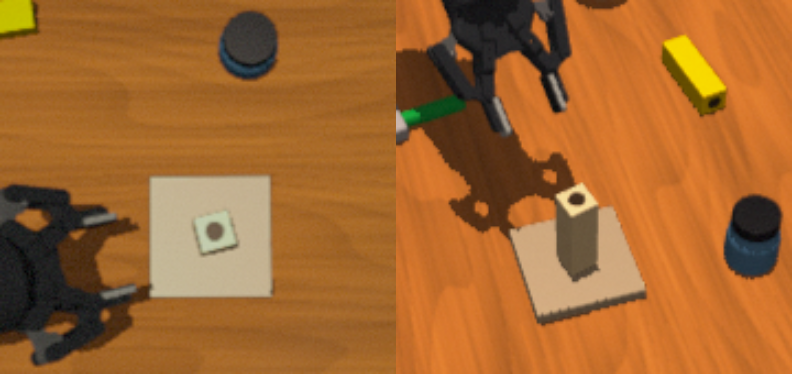

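The tall prop stands upright by itself on the slab, with the gripper well clear. I'll regrasp it from above.

```bash
python3 plan.py 3 = = .21 = -45 9 .502 .0055 .21 15 0 6 = = .085 15 0
```

```text
t 29.95 p [0.4801 0.0889 0.1499] x [ 0.182 -0.683 -0.707] az 15.0 open 0.0511 F [ 0.1 -0.   0.9] q [-68.  44.  40. 117.  23.  45. -37.]
[-0.57,-0.57,0,0,0,0,-0.56,-0.56,0,0,0,0,-0.57,-0.57,0,0,0,0]
[0.27,-0.27,0,0,0,0.044,0.25,-0.29,0,0,0,0.043,0.22,-0.32,-0.01,0,0,0.044,0.19,-0.33,0,0,0,0.044,0.16,-0.35,0,0,0,0.043,0.13,-0.36,0,0,0,0.044,0.1,-0.37,-0.01,0,-0.001,0.043,0.07,-0.37,0,0,0,0.044,0.03,-0.38,0,0,0,0.044]
[0.83,0,0,0,0,0,0.84,0,0,0,0,0,0.83,0,0,0,0,0,0.83,0,0,0,0,0,0.84,0,0,0,0,0,0.83,0,0,0,0,0]
```

>>> jog_arm(
  increments=[-0.57,-0.57,0,0,0,0,-0.56,-0.56,0,0,0,0,-0.57,-0.57,0,0,0,0],
  jaw=-1,
)

```text
t: 30.25
tcp_pos: [0.4801, 0.0884, 0.2105]
eef_rot: [-90.2, 45.0, -75.2]
wrist_force: [-0.7, 0.6, 1.0]
opening: 0.0853
```

>>> jog_arm(
  increments=[0.27,-0.27,0,0,0,0.044,0.25,-0.29,0,0,0,0.043,0.22,-0.32,-0.01,0,0,0.044,0.19,-0.33,0,0,0,0.044,0.16,-0.35,0,0,0,0.043,0.13,-0.36,0,0,0,0.044,0.1,-0.37,-0.01,0,-0.001,0.043,0.07,-0.37,0,0,0,0.044,0.03,-0.38,0,0,0,0.044,0,0,0,0,0,0],
)

```text
t: 31.25
tcp_pos: [0.5024, 0.0, 0.2101]
eef_rot: [60.3, 89.9, 74.8]
wrist_force: [-0.1, -1.1, -0.2]
opening: 0.0852
```

```bash
python3 plan.py 6 .502 .0055 .085 15 0
```

```text
t 31.25 p [0.5024 0.     0.2101] x [ 0.     0.002 -1.   ] az 14.4 open 0.0852 F [-0.1 -1.1 -0.2] q [-19.  22.  19. 112. -10.  48.  20.]
[0.83,0.03,0.01,-0.001,0,0,0.84,0.04,0,-0.001,0,0,0.83,0.03,0.01,0,0,0,0.84,0.04,0,-0.001,0,-0.001,0.83,0.04,0.01,-0.001,0,0,0.83,0.03,0,-0.001,0,0]
```

>>> jog_arm(
  increments=[0.4,0.1,0.01,-0.002,0,0,0.84,0.06,0,-0.001,0,0,0.83,0.03,0.01,0,0,0,0.84,0,0,-0.001,0,0,0.83,0,0,0,0,0,0.83,0,0,0,0,0,0.43,0,0,0,0,0,0,0,0,0,0,0],
)

```text
t: 32.05
tcp_pos: [0.5002, 0.0124, 0.0834]
eef_rot: [152.2, 89.8, 167.8]
wrist_force: [0.2, -0.3, 0.4]
opening: 0.0852
```

>>> jog_arm(
  increments=[0,0,0,0,0,0,0,0,0,0,0,0,0,0,0,0,0,0,0,0,0,0,0,0,0,0,0,0,0,0,0,0,0,0,0,0],
  jaw=1,
)

```text
t: 32.65
tcp_pos: [0.502, 0.0113, 0.0859]
eef_rot: [29.7, 89.8, 45.2]
wrist_force: [0.0, -0.3, 6.6]
opening: 0.0293
```

```bash
python3 plan.py 5 = = .2 15 0 17 .545 -.358 .21 -5 0
```

```text
t 32.65 p [0.502  0.0113 0.0859] x [ 0.002  0.002 -1.   ] az 15.5 open 0.0293 F [ 0.  -0.3  6.6] q [-16.  32.  14. 119. -15.  30.  24.]
[-0.91,0,0,0.001,0,0,-0.92,0,0,0.001,0,0,-0.91,0,0.01,0.001,0.001,0,-0.91,0,0,0.001,0,-0.001,-0.91,0,0,0.001,0,0]
[-0.02,-0.87,-0.13,0.01,0,0,-0.03,-0.86,-0.11,0.01,0,0,-0.02,-0.87,-0.09,0.011,0,0,-0.02,-0.87,-0.07,0.01,0,0,-0.03,-0.88,-0.05,0.01,0,0,-0.02,-0.87,-0.04,0.01,0,0,-0.02,-0.87,-0.02,0.011,0,0,-0.03,-0.88,0,0.01,0,0,-0.02,-0.87,0.01,0.01,0,0,-0.02,-0.88,0.04,0.01,0,0]
[-0.02,-0.87,0.05,0.011,0,0,-0.03,-0.87,0.07,0.01,0,0,-0.02,-0.87,0.09,0.01,0,0,-0.02,-0.87,0.1,0.01,0,0,-0.03,-0.87,0.13,0.011,0,0,-0.02,-0.86,0.14,0.01,0,0,-0.02,-0.86,0.16,0.01,0,0]
```

>>> jog_arm(
  increments=[-0.5,0,0,0.001,0,0,-0.91,0,0,0.001,0,0,-0.91,0,0,0.001,0,0,-0.91,0,0,0,0,0,-0.91,0,0,0,0,0,-0.42,0,0,0,0,0],
)

```text
t: 33.25
tcp_pos: [0.5021, 0.0109, 0.2011]
eef_rot: [15.1, 89.8, 30.3]
wrist_force: [0.8, -0.5, -2.2]
opening: 0.0297
```

>>> jog_arm(
  increments=[-0.02,-0.87,-0.13,0.01,0,0,-0.03,-0.86,-0.11,0.01,0,0,-0.02,-0.87,-0.09,0.011,0,0,-0.02,-0.87,-0.07,0.01,0,0,-0.03,-0.88,-0.05,0.01,0,0,-0.02,-0.87,-0.04,0.01,0,0,-0.02,-0.87,-0.02,0.011,0,0,-0.03,-0.88,0,0.01,0,0,-0.02,-0.87,0.01,0.01,0,0,-0.02,-0.88,0.04,0.01,0,0],
)

```text
t: 34.25
tcp_pos: [0.5275, -0.2068, 0.204]
eef_rot: [89.1, 89.9, 92.5]
wrist_force: [-0.5, -0.1, -2.5]
opening: 0.0295
```

>>> jog_arm(
  increments=[-0.02,-0.87,0.05,0.011,0,0,-0.03,-0.87,0.07,0.01,0,0,-0.02,-0.87,0.09,0.01,0,0,-0.02,-0.87,0.1,0.01,0,0,-0.03,-0.87,0.13,0.011,0,0,-0.02,-0.6,0.1,0.01,0,0,0,-0.3,0.05,0,0,0,0,0,0,0,0,0,0,0,0,0,0,0],
)

```text
t: 35.15
tcp_pos: [0.5435, -0.3363, 0.2076]
eef_rot: [85.2, 89.9, 81.7]
wrist_force: [0.9, 0.9, -1.8]
opening: 0.0295
```

```bash
python3 plan.py 3 .545 -.3515 .18 -5 0 5 = = .1 -5 0
```

```text
t 35.15 p [ 0.5435 -0.3363  0.2076] x [ 0.     0.003 -1.   ] az -3.6 open 0.0295 F [ 0.9  0.9 -1.8] q [ 13.  34.  24.  92. -16.  58.  39.]
[0.37,-0.2,0.03,0.004,0,0,0.37,-0.2,0.04,0.004,0,-0.001,0.36,-0.21,0.03,0.005,0,0]
[0.64,0,0,0,0,0,0.64,0,0,0,0,0,0.64,0,0,0,0,0,0.64,0,0,0,0,0,0.64,0,0,0,0,0]
```

>>> jog_arm(
  increments=[0.2,-0.2,0.03,0.004,0,0,0.3,-0.2,0.04,0.004,0,0,0.6,-0.2,0.03,0.004,0,0,0.6,0,0,0,0,0,0.6,0,0,0,0,0,0.4,0,0,0,0,0,0,0,0,0,0,0,0,0,0,0,0,0,0,0,0,0,0,0],
)

```text
t: 36.05
tcp_pos: [0.5453, -0.3527, 0.1411]
eef_rot: [31.5, 89.9, 26.5]
wrist_force: [-0.5, 0.4, -2.5]
opening: 0.0293
```

```bash
python3 plan.py 3 .545 -.3515 .108 -5 0; python3 - <<'E'
from h import *
p=bot.snapshot("top"); s=bot.snapshot("side");f=lambda a:cv2.resize(a,None,fx=3,fy=3)
cv2.imwrite("pics/s7.png",np.hstack([f(p["image"][185:305,415:545]),f(s["image"][295:435,310:440])[:360]])[:,:,::-1])
E
```

```text
t 36.05 p [ 0.5453 -0.3527  0.1411] x [ 0.002  0.001 -1.   ] az -5.0 open 0.0293 F [-0.5  0.4 -2.5] q [ 16.  39.  22.  94. -18.  51.  40.]
[0.44,0.02,-0.01,0,0,0,0.44,0.01,0,0,0.001,0,0.44,0.02,-0.01,0,0,0]
```

View pics/s7.png

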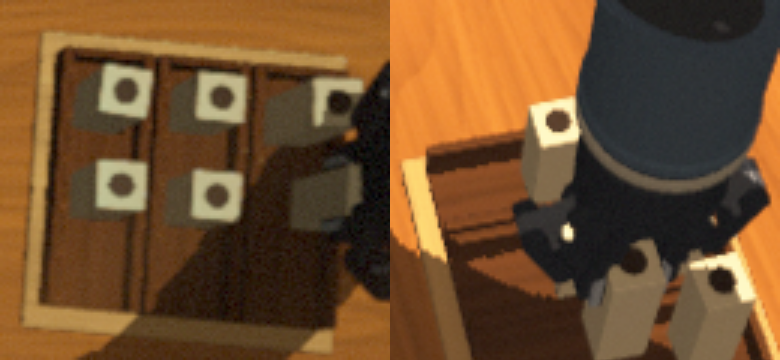

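The short and medium props stand straight in front of their first props. The tall prop hangs over the right lane; I'll check its lateral position from its lower left edge at crop (292,195).

```bash
python3 - <<'E'
from h import *
p=bot.snapshot("top")
print(ray(p,415+292/3,185+195/3,.071), [proj(p,(.545,y,.071)) for y in (-.343,-.337)])
E
```

```text
[ 0.55132269 -0.34578383  0.071     ] [array([510.98427083, 253.33698753]), array([507.79567163, 253.34038361])]
```

>>> jog_arm(
  increments=[0.44,0.02,-0.01,0,0,0,0.44,0.01,0,0,0.001,0,0.3,0,0,0,0,0,0,0,0,0,0,0,0,0,0,0,0,0],
)

```text
t: 36.7
tcp_pos: [0.5446, -0.3516, 0.1105]
eef_rot: [139.5, 89.8, 134.5]
wrist_force: [-0.1, 0.3, -1.4]
opening: 0.0294
```

>>> jog_arm(
  increments=[0,0.08,0,0,0,0,0.2,0,0,0,0,0,0.2,0,0,0,0,0,0.2,0,0,0,0,0,0.18,0,0,0,0,0,0,0,0,0,0,0,0,0,0,0,0,0],
)

```text
t: 37.4
tcp_pos: [0.5448, -0.3496, 0.0913]
eef_rot: [135.5, 89.9, 130.5]
wrist_force: [0.2, 0.3, -1.8]
opening: 0.0293
```

>>> jog_arm(
  increments=[0.06,0,0,0,0,0,0,0,0,0,0,0],
)

```text
t: 37.6
tcp_pos: [0.5449, -0.3495, 0.0899]
eef_rot: [129.5, 89.9, 124.5]
wrist_force: [0.5, 0.7, -1.2]
opening: 0.0295
```

>>> jog_arm(
  increments=[0.06,0,0,0,0,0,0,0,0,0,0,0],
)

```text
t: 37.8
tcp_pos: [0.5449, -0.3494, 0.0883]
eef_rot: [130.9, 89.9, 125.9]
wrist_force: [-1.0, 0.1, -1.7]
opening: 0.0296
```

>>> jog_arm(
  increments=[0.04,0,0,0,0,0,0,0,0,0,0,0],
)

```text
t: 38.0
tcp_pos: [0.5449, -0.3495, 0.0873]
eef_rot: [132.7, 89.9, 127.7]
wrist_force: [0.1, -0.2, -1.6]
opening: 0.0289
```

>>> jog_arm(
  increments=[0.02,0,0,0,0,0,0,0,0,0,0,0],
)

```text
t: 38.2
tcp_pos: [0.545, -0.3495, 0.0871]
eef_rot: [127.6, 89.9, 122.6]
wrist_force: [-0.6, 0.0, -0.1]
opening: 0.0296
```

>>> jog_arm(
  increments=[0.02,0,0,0,0,0,0,0,0,0,0,0],
)

```text
t: 38.4
tcp_pos: [0.5449, -0.3496, 0.0871]
eef_rot: [121.3, 89.9, 116.3]
wrist_force: [-2.1, 1.7, 6.1]
opening: 0.0297
```

>>> jog_arm(
  increments=[0,0,0,0,0,0,0,0,0,0,0,0,0,0,0,0,0,0,0,0,0,0,0,0],
  jaw=0,
)

```text
t: 38.8
tcp_pos: [0.5449, -0.3495, 0.0864]
eef_rot: [132.5, 89.9, 127.5]
wrist_force: [0.2, -0.4, 0.1]
opening: 0.0426
```

>>> jog_arm(
  increments=[-0.3,0,0,0,0,0,-0.8,0,0,0,0,0,-0.9,0,0,0,0,0,-0.9,0,0,0,0,0,-0.9,0,0,0,0,0,-0.9,0,0,0,0,0,-0.5,0.9,0,0,0,0,0,0.9,0,0,0,0,0,0.9,0,0,0,0,0,0.9,0,0,0,0],
)

```text
t: 39.8
tcp_pos: [0.5529, -0.2593, 0.2174]
eef_rot: [112.4, 89.9, 107.4]
wrist_force: [0.2, -1.1, 0.1]
opening: 0.0427
```

>>> jog_arm(
  increments=[0,0.9,0,0,0,0,0,0.9,0,0,0,0,0,0.9,0,0,0,0,0,0.9,0,0,0,0,0,0.9,0,0,0,0,0,0.9,0,0,0,0,0,0.9,0,0,0,0,0,0.9,0,0,0,0,0,0.9,0,0,0,0,0,0,0,0,0,0],
)

```text
t: 40.8
tcp_pos: [0.571, -0.0544, 0.2172]
eef_rot: [110.6, 89.8, 105.9]
wrist_force: [0.1, 0.3, 0.8]
opening: 0.0427
```

```bash
python3 - <<'E'
from h import *
p=bot.snapshot("top"); s=bot.snapshot("side");f=lambda a:cv2.resize(a,None,fx=3,fy=3)
cv2.imwrite("pics/s8.png",np.hstack([f(p["image"][185:305,415:545]),f(s["image"][315:435,310:440])])[:,:,::-1])
for q in "vase glaze_jar brush prop_tall prop_medium prop_short first_tall first_medium first_short".split():
  print(q,[w(p,r["xyz"]).round(3) for r in bot.pinpoint(q,p)[:3]])
E
```

```text
vase [array([0.649, 0.401, 0.002]), array([ 0.374,  0.239, -0.003])]
glaze_jar []
brush [array([ 0.375,  0.24 , -0.002])]
prop_tall [array([ 0.544, -0.357,  0.06 ]), array([0.7  , 0.214, 0.016])]
prop_medium []
prop_short [array([ 0.549, -0.292,  0.05 ])]
first_tall [array([ 0.604, -0.363,  0.07 ]), array([ 0.727, -0.309,  0.043]), array([0.648, 0.4  , 0.002])]
first_medium [array([ 0.616, -0.235,  0.058])]
first_short [array([ 0.615, -0.302,  0.047])]
```

View pics/s8.png

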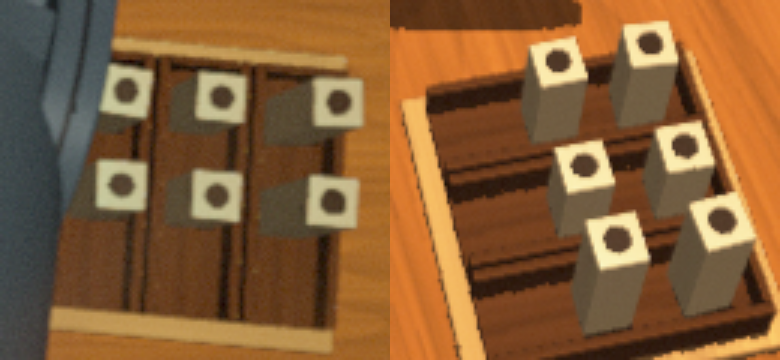

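All six props stand upright, each stray in front of its equal, and the arm is clear. Handing in.

```bash
python3 -c "
from rig import bot
print(bot.job_done())"
```

```text
the job is handed in; nothing more can be done
None
```

The job is handed in: all three stray props stand in their rows, each in front of the first prop of its length. It finished at about 41 s of the 72 s allowed.

- **Short and medium props:** Each was gripped from above, lowered until it touched the tray floor and released.
- **Tall prop:** It was picked up from lying, stood on the slab and released. The pictures showed it upright with the gripper clear for about 3 s. It was then gripped again from above and set in its row.
- **Forces:** The highest wrist force I read was about 22 N, when the tall prop touched the slab.
- **Last pictures:** All six props stand upright and lined up with the lanes. The tall prop was found at (0.544, −0.357) and the short at (0.549, −0.292), within about 3 mm of where I meant to put them.
- **Bystanders:** The vase and brush were found within 3 mm of their starting places.
- **Not confirmed by the networks:** In the final top view they did not find the medium prop or the glaze jar. The medium prop is clearly standing in both final pictures. The jar was probably hidden by the arm. It was in place in the picture from the slab step, and after that the arm came near it only at the end, parked at about 0.22 m, well above its 68 mm height.

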